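Clamp a practice plate with the eccentric cam

TASK

Lay the yellow practice plate flat in the clamping jig, lengthways between the red cam and the rubber-faced fence and with its long side against the two steel pegs, then turn the cam's black knob clockwise until the lobe holds the plate firmly, with about 15 N, against the fence. Clamp gently: at no time may the lobe press on the plate with more than 35 N. Let go of everything and leave the other things on the table where they are.

Things in the scene. Friction and masses are not known exactly. Their poses are not given: they have to be found in the camera images.
- plate: Loose rigid practice plate, pale yellow with purple stripes on top: 60 mm (own x) x 110 mm (own y) x 16 mm thick, 0.1 to 0.2 kg; origin at the centre of its underside, z up. It starts flat on the grey cutting mat (3 mm thick, fixed). Either end may go to the fence.
- jig: Fixed clamping jig on the 3 mm mat: aluminium base 124 x 232 mm, 12 mm thick, its top is the bed. Origin on the base's underside, below the centre of a plate that touches both pegs and a fence in its middle setting; the clamped plate's x and y lie along the jig's (or opposite). The cam's vertical turning axis is at x = 0, y = -81 mm; the fence stands at the +y end, the pegs on the +x side.
- pegs (a point): Point midway between the two steel pegs, level with their tops. They are fixed to the bed, 12 mm thick and 12 mm high, at jig x = +36 mm, y = -36 and +36 mm; the plate's long side touches them at jig x = +30 mm. The cam, turned clockwise, also drags the plate towards them.
- fence_mid (a point): Middle setting of the fence's rubber face, fixed to the jig at y = +55 mm, 22 mm above the bed. The real face is set differently each time, anywhere from 4 mm nearer the cam to 4 mm farther, and is not measured. Fence 76 mm wide, 24 mm high. Its face is springy: once it is pinched, turning the cam on adds about 8 N of clamping per 0.1 rad, and each N about 0.035 N m to the turning torque; 1 or 2 N are lost on letting go.
- cam: Turning part: red disc (the lobe) of 26 mm radius, centred 12 mm off the turning axis, 7 to 23 mm above the bed, knob on top. Origin on the axis, level with the jig's underside; its own -y points to the lobe's high side (white mark). Cam angle = how far it is turned clockwise (from above) from the jig's yaw: starts at 0.3 to 0.7 rad with the lobe away from the plate, range 0 to 2.9.
- cam_grip (a point): Grip point of the cam's black bar knob, on the turning axis, 60 mm above the jig's underside (48 mm above the bed), 10 mm below the knob's top. The bar is 12 mm thick, 36 mm long (along cam's x), 28 mm high. It turns against 0.25 N m of friction and stays where left; the lobe reaches 26 - 12 cos(cam angle) mm from the axis towards the fence.
- bottle: Orange bottle, 56 mm thick, 140 mm tall, loose; leave alone. Origin under its centre.
- tape: Reddish brown tape roll, 60 mm across, 25 mm high, loose; leave alone. Origin under its centre.
- machine: Black and orange pen-type tattoo machine lying on the mat, about 105 x 25 x 25 mm, loose; leave alone. Origin under its middle.
- inkcup: Small white ink cup, 48 mm across, 35 mm high, loose; leave alone. Origin under its centre.
- jar: Green glass jar with black cap, 52 mm across, 65 mm tall, loose; leave alone. Origin under its centre.
Things that resemble listed ones, but are neither listed nor needed, are in the scene too. Of the things that look like the plate, the middle-sized one is meant.

How it is judged:
By the outcome, as a careful person would: the job done as asked, in the order asked, and still so for the second after the job is handed in, with the robot touching nothing.
It also fails if it takes over 64 s, if anything falls off the work surface, if the arm or the gripper's body presses on something with over 40 N, if the wrist force passes 120 N, or if a joint passes its speed limit or range.

ROBOT

A 6-joint arm with a two-finger parallel gripper is mounted at the origin on the work surface. World frame = base frame: x ahead of the robot, y to its left, z up, the work surface at z = 0. Lengths are in mm, angles in rad, forces in N, time in s.
With the tool pointing down it reaches from about 300 to 775 mm from the base axis. Payload 14.6 kg.
Tool frame: the origin (TCP) lies on the front face of the gripper's body, between the roots of the fingers; the fingertips stand 97 mm ahead of it and the grasp point (between the pads) lies 78 mm ahead of it; z points along the fingers, y is the line along which they close (so a half turn about z gives the same grasp; the last joint's range is limited). The gripper opens to 94 mm and grips with 3 to 60 N. Pads are 16 mm wide; open, the fingers measure 119 mm over their backs; the gripper's body (75 mm by 177 mm) begins 78 mm behind the grasp point.
Start: joints at [-1.193, 0.3, 1.521, -0, 1.321, -0.067], TCP at [236.645, -496.477, 302.646] pointing down, gripper open.
Joint ranges: [-3.03, 3.03], [-0.79, 2.21], [0.23, 2.52], [-1.04, 4.18], [0, 3.07], [-2.55, 2.55]. Speed limits (rad/s): [2.22, 2.22, 2.57, 3.14, 3.14, 3.14].

INTERFACE

Orientations are given as [roll, pitch, yaw] about the fixed x, y, z axes, in that order (R = Rz(yaw) Ry(pitch) Rx(roll)).
In Python, from cell import * gives the robot as it stands.
- The arm moves only by the tool carry_out, never from a script. Its arguments are lists of equal length, an entry for each row: "slide": the shift along the world's x, y, z scaled (see below), a list of three; "dr": the turn, a rotation vector about the world's x, y, z scaled (see below), a list of three; "gripper": the opening in per cent of the stroke, from 0 (shut) to 100 (fully open). A call has 1 to 10 rows; each row is the pose to reach, as a shift and turn from the pose commanded when the call began, turning the shorter way round; what a row does not reach only later rows make up. The controller multiplies each number of a shift by 0.25 m and each number of a turn by 360 degrees. A row lasts 1/12 s, in which the tool goes at most 41.7 mm and 7.16 degrees, less where a joint would pass 70% of its speed; a pose out of reach is approached as far as the arm can. A call with a number of a shift or a turn outside -1 to 1 is refused whole. A call with a gripper value outside its range is refused whole. The fingers move at their own pace and stop on an object; "newtons" is the grip in N (left out, the last holds). Time passes only in rows, so rows that repeat a pose let the fingers close. It gives the time, the measured TCP pose, the force, the opening and the grip force at its end, in the units of the state.
- read_state(): the state, without advancing time (a new reading comes with each control period).
- camera(name): name is "scene" or "top" or "wrist"; returns the picture (420x560x3 uint8, red, green, blue); there is no depth.
- camera_model(name): a dict with "vfov" (degrees; the focal length in pixels is half the picture's height over the tangent of half this angle, whatever the lens; pixels are square), "cx", "cy" (the principal point, pixels), "k1" (the pictures are not rectified: a ray, as slopes to the right and down, at radius r is drawn at 1 + k1 r^2 times it, then the intrinsics apply), "R" (3x3) and "t" (3): a world point X has camera coordinates R X + t. Camera axes: x right, y down, z forward; pixel columns grow to the right and rows downward; lengths in mm; the calibration is good to about 2 mm. A picture is of the moment at which its call begins: read the wrist's pose just before it. camera_model takes no time and is no camera call; for the wrist camera it gives the pose at the moment of the call.
- sign_off(): hands the job in; it is judged then, once.
The state is a dict: "clock": time; "joints": joint angles; "qd": joint speeds; "effort": joint torques, N m; "eef_pos": TCP position; "eef_rot": TCP orientation; "wrist_force": force on the tool from outside, world axes, zero at the start; "moment": the same for the moment, N m; "finger_gap": finger opening in mm; "finger_force": force on a finger pad.
Only numpy, scipy, OpenCV 4.12 (cv2) and the standard library are available. Lean on these libraries where they do the work, as an engineer would, in place of code of your own. Each camera call takes 0.05 s, during which the arm holds its last target. There are 200 camera calls.

## Working session

There is one attempt and no reset: what is moved stays moved. The work goes in short steps, Python scripts to look and compute and a tool call to move; the robot and the scene stay as the last step left them, time stands still between calls to the robot, and variables do not carry over. Pictures are saved under pics/ and viewed, at most 10 in all, crops included, and the job is handed in when it is done.

Besides the shell and the picture viewer there is one more tool, called after "Request:" as name(argument=value, ...) on one line, values as JSON. carry_out: Moves the arm, as the interface text tells. Its arguments: {"type":"object","properties":{"slide":{"type":"array","items":{"type":"array","items":{"type":"number","minimum":-1,"maximum":1}}},"dr":{"type":"array","items":{"type":"array","items":{"type":"number","minimum":-1,"maximum":1}}},"gripper":{"type":"array","items":{"type":"number"}},"newtons":{"type":"number"}},"required":["slide","dr","gripper"]}

```bash
ls; mkdir -p pics
python3 - <<'E'
from cell import *
import cv2
for n in("scene","top"):
    cv2.imwrite(f"pics/{n}0.png",camera(n)[:,:,::-1]); 
    m=camera_model(n); print(n,m)
print(read_state())
E
```

```text
pics
scene {'vfov': 57.54080391037825, 'cx': 279.4158914336914, 'cy': 210.20075404508552, 'k1': -0.1104628087647786, 'R': array([[ 0.47426005,  0.88038434,  0.00090459],
       [ 0.59192359, -0.3181063 , -0.74056387],
       [-0.65169308,  0.3517553 , -0.67198537]]), 't': array([-177.09829268, -240.22948094, 1305.07432957])}
top {'vfov': 44.70172353689793, 'cx': 274.57091161941736, 'cy': 219.1923236928403, 'k1': 0.05570552332194619, 'R': array([[ 1.41014016e-03, -9.99992175e-01, -3.69608640e-03],
       [-9.93570167e-01, -9.82632996e-04, -1.13213774e-01],
       [ 1.13209256e-01,  3.83196847e-03, -9.93563778e-01]]), 't': array([ -73.40496438,  469.66868199, 1712.05368659])}
{'clock': 0.1, 'joints': array([-1.19257563e+00,  3.00423425e-01,  1.52151921e+00, -2.39394975e-06,
        1.32072225e+00, -6.65856358e-02]), 'qd': array([ 0.00073821,  0.0004832 , -0.00229367, -0.00098209, -0.00049694,
        0.00170994]), 'effort': array([ 1.59282823e-03, -5.32639575e+01, -3.53286088e+01,  7.09665706e-02,
        2.34897877e-02, -7.62841250e-05]), 'eef_pos': array([ 236.608577  , -496.35081832,  302.1386052 ]), 'eef_rot': array([-3.14052264e+00, -6.90288909e-05,  4.44806889e-01]), 'wrist_force': array([ 0.00562984,  0.21304604, -0.76608567]), 'moment': array([ 0.00731879,  0.03416081, -0.04923386]), 'finger_force': 0.0, 'finger_gap': 93.77123663222166}
```

View pics/top0.png

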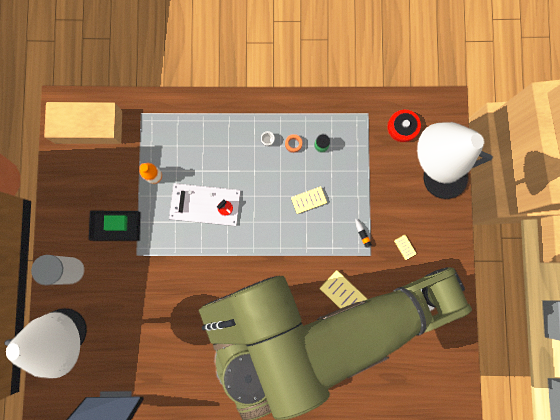

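View pics/scene0.png

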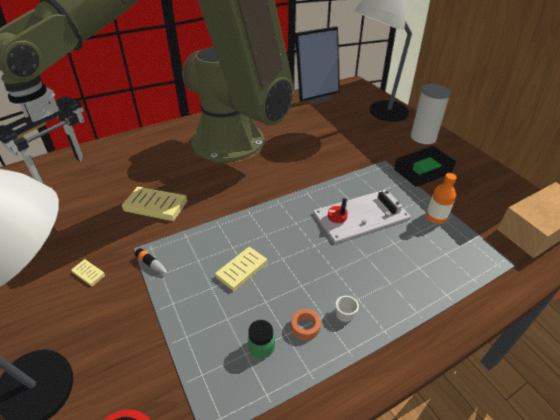

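Lookalikes in the top picture: plate on the mat (310,200), a large one on the table (343,289) and a small one (405,247). The middle-sized one on the mat, (310,200), fits the description. Next I check it in a close crop that also takes in the jig at (205,204).

```bash
cat > h.py <<'E'
import numpy as np, cv2
from cell import *
def K(m):
    f=210/np.tan(np.radians(m['vfov']/2)); return np.array([[f,0,m['cx']],[0,f,m['cy']],[0,0,1.]])
def p2w(m,uv,z):
    "pixel -> world at height z"
    uv=np.array(uv,float).reshape(-1,2); k=K(m)
    p=(uv-k[:2,2])/k[0,0]; q=p.copy()
    for _ in range(20): q=p/(1+m['k1']*(q**2).sum(1,keepdims=True))
    d=np.c_[q,np.ones(len(q))]@m['R']; c=-m['R'].T@m['t']
    return c+d*((z-c[2])/d[:,2])[:,None]
def w2p(m,X):
    c=np.array(X,float).reshape(-1,3)@m['R'].T+m['t']; q=c[:,:2]/c[:,2:]
    k=K(m); return q*(1+m['k1']*(q**2).sum(1,keepdims=True))*k[0,0]+k[:2,2]
E
python3 - <<'E'
from h import *
i=cv2.imread("pics/top0.png")[170:240,160:340]
cv2.imwrite("pics/c1.png",cv2.resize(i,None,fx=4.4,fy=4.4,interpolation=cv2.INTER_CUBIC))
E
```

```text
(no output)
```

View pics/c1.png

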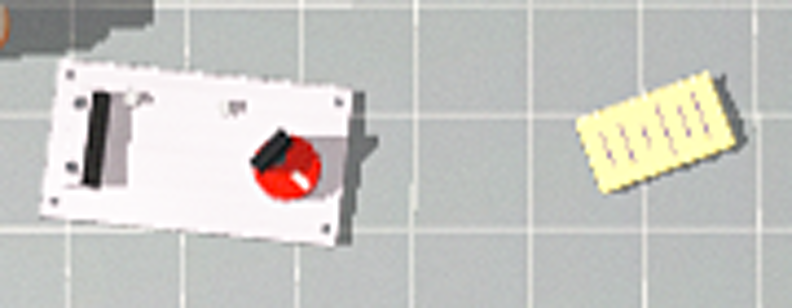

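The crop shows the plate with purple stripes at corners (577,120),(710,71),(738,142),(605,193). The jig corners are at (62,60),(352,92),(337,245),(42,217), with the fence left, the pegs on the upper side and the cam at right.

Run:
```python
from h import *
m=camera_model("top"); o=np.array([160,170])
f=lambda c:np.array(c)/4.4+o-0.5
J=p2w(m,f([(62,60),(352,92),(337,245),(42,217)]),15); P=p2w(m,f([(577,120),(710,71),(738,142),(605,193)]),19)
for X in(J,P):
    print(X.round(1).tolist(),X.mean(0).round(1),[np.linalg.norm(X[i]-X[i-1]).round(1) for i in range(4)])
    d=X[0]+X[3]-X[1]-X[2]; print("yaw",np.arctan2(-d[0],d[1]))
b=np.arctan2(1,1)
print(p2w(m,f([(98,140),(240,108),(140,98)]),27))
```

```text
[[595.9, 275.6, 15.0], [570.8, 48.3, 15.0], [450.3, 58.9, 15.0], [472.0, 288.3, 15.0]] [522.3 167.8  15. ] [np.float64(124.5), np.float64(228.7), np.float64(121.0), np.float64(230.4)]
yaw -0.10192833037125296
[[548.2, -127.9, 19.0], [587.0, -231.9, 19.0], [530.9, -253.3, 19.0], [490.8, -149.5, 19.0]] [ 539.2 -190.7   19. ] [np.float64(61.4), np.float64(111.1), np.float64(60.0), np.float64(111.2)]
yaw 0.3630974663893356
[[530.78184005 243.92603343  27.        ]
 [556.07546378 134.32028482  27.        ]
 [563.81875775 212.06167977  27.        ]]
```

Request:
carry_out(slide=[[0.6,0.6,0],[0.6,0.6,0],[0.6,0.6,0],[0.6,0.6,0],[0.6,0.6,0],[0.6,0.6,0],[0.6,0.6,0]], dr=[[0,0,0.12],[0,0,0.12],[0,0,0.12],[0,0,0.12],[0,0,0.12],[0,0,0.12],[0,0,0.12]], gripper=[100,100,100,100,100,100,100])

```text
clock: 0.68
eef_pos: [387.9, -344.8, 302.4]
eef_rot: [-3.141, -0.0, 1.208]
wrist_force: [-0.6, -0.9, 0.3]
finger_gap: 94.3
finger_force: 0.0
```

Request:
carry_out(slide=[[0.6,0.62,0],[0.6,0.62,0],[0.6,0.62,0],[0.6,0.62,0],[0.6,0.62,0],[0.6,0.62,0],[0.6,0.62,0],[0.6,0.62,0]], dr=[[0,0,0.117],[0,0,0.117],[0,0,0.117],[0,0,0.117],[0,0,0.117],[0,0,0.117],[0,0,0.117],[0,0,0.117]], gripper=[100,100,100,100,100,100,100,100])

```text
clock: 1.35
eef_pos: [536.2, -192.4, 302.2]
eef_rot: [-3.141, -0.0, 1.927]
wrist_force: [-0.2, -0.6, 0.2]
finger_gap: 93.8
finger_force: 0.0
```

Run:
```python
from h import *
s=read_state();m=camera_model("wrist"); i=camera("wrist")[:,:,::-1]; cv2.imwrite("pics/w1.png",i)
print(s['eef_pos'],s['eef_rot'],s['clock']); print(m); print(w2p(m,[539,-191,19]))
```

```text
[ 536.17664543 -192.38345071  302.1997273 ] [-3.14076873e+00 -3.63276285e-04  1.92739632e+00] 1.35
{'vfov': 63.940708502925865, 'cx': 274.97654027233267, 'cy': 207.99368065062365, 'k1': -0.0754478607764115, 'R': array([[ 9.36948178e-01,  3.49468272e-01,  1.98174693e-04],
       [ 3.38922422e-01, -9.08812006e-01,  2.43294739e-01],
       [ 8.52038956e-02, -2.27887397e-01, -9.69952386e-01]]), 't': array([-435.7806641 , -383.25620497,  301.14410947])}
[[277.22676186 187.77443693]]
```

View pics/w1.png

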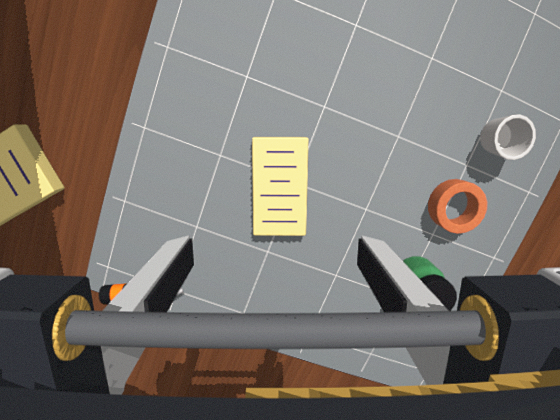

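The wrist view shows the plate between the fingers, with top-face corners at about (253,138),(307,138),(306,235),(253,235). It is well aligned with the tool.

Run:
```python
from h import *
m=camera_model("wrist"); i=cv2.imread("pics/w1.png")
k=cv2.inRange(i,(110,190,215),(215,255,255)); k[:,:200]=0;k[:,340:]=0;k[260:]=0
k=cv2.morphologyEx(k,cv2.MORPH_CLOSE,np.ones((9,9)))
c=max(cv2.findContours(k,0,2)[0],key=cv2.contourArea); b=cv2.boxPoints(cv2.minAreaRect(c)); print(b)
for q in (b,[(253,138),(307,138),(306.5,235),(253,235)]):
    X=p2w(m,q,19); print(X.round(1).tolist(),X.mean(0).round(1),[np.linalg.norm(X[j]-X[j-1]).round(1) for j in range(4)])
    d=X[0]+X[1]-X[2]-X[3];print(np.arctan2(-d[0],d[1]))
```

```text
[[252. 137.]
 [311. 137.]
 [311. 234.]
 [252. 234.]]
[[494.1, -149.1, 19.0], [553.3, -127.1, 19.0], [593.9, -228.4, 19.0], [530.5, -252.0, 19.0]] [ 543.  -189.2   19. ] [np.float64(109.1), np.float64(63.2), np.float64(109.2), np.float64(67.7)]
0.36063793023553853
[[495.5, -149.7, 19.0], [549.7, -129.6, 19.0], [589.5, -231.4, 19.0], [532.0, -252.7, 19.0]] [ 541.7 -190.8   19. ] [np.float64(109.3), np.float64(57.9), np.float64(109.3), np.float64(61.4)]
0.3569677223816159
```

Request:
carry_out(slide=[[0.018,0,-0.16],[0.018,0,-0.32],[0.018,0,-0.48],[0.018,0,-0.62],[0.018,0,-0.7],[0.018,0,-0.76],[0.018,0,-0.8],[0.018,0,-0.8],[0.018,0,-0.8]], dr=[[0,0,0],[0,0,0],[0,0,0],[0,0,0],[0,0,0],[0,0,0],[0,0,0],[0,0,0],[0,0,0]], gripper=[100,100,100,100,100,100,100,80,70], newtons=20)

```text
clock: 2.15
eef_pos: [540.7, -192.7, 102.9]
eef_rot: [3.141, 0.0, 1.93]
wrist_force: [-0.5, -0.7, 0.3]
finger_gap: 83.9
finger_force: 0.0
```

Request:
carry_out(slide=[[0,0,0],[0,0,0],[0,0,0],[0,0,0],[0,0,0],[0,0,0]], dr=[[0,0,0],[0,0,0],[0,0,0],[0,0,0],[0,0,0],[0,0,0]], gripper=[60,50,40,40,40,40], newtons=20)

```text
clock: 2.65
eef_pos: [541.2, -191.6, 103.1]
eef_rot: [3.141, 0.0, 1.934]
wrist_force: [-1.7, -2.2, 5.6]
finger_gap: 59.6
finger_force: 20.0
```

Request:
carry_out(slide=[[0,0,0.1],[0,0,0.25],[-0.02,0.1,0.4],[-0.04,0.22,0.5],[-0.06,0.35,0.6],[-0.08,0.48,0.7],[-0.1,0.6,0.8],[-0.12,0.72,0.8],[-0.12,0.8,0.8],[-0.12,0.8,0.8]], dr=[[0,0,0],[0,0,0],[0,0,-0.015],[0,0,-0.03],[0,0,-0.045],[0,0,-0.06],[0,0,-0.074],[0,0,-0.074],[0,0,-0.074],[0,0,-0.074]], gripper=[40,40,40,40,40,40,40,40,40,40])

```text
clock: 3.48
eef_pos: [510.7, 11.6, 303.0]
eef_rot: [3.141, -0.001, 1.472]
wrist_force: [-0.4, 0.7, -2.1]
finger_gap: 59.7
finger_force: 20.0
```

Run:
```python
from h import *
import pickle
s=read_state();m=camera_model("wrist"); i=camera("wrist")[:,:,::-1]; cv2.imwrite("pics/w2.png",i)
pickle.dump(m,open("w2.pkl","wb"))
cv2.imwrite("pics/w2b.png",cv2.resize(i,(800,600),interpolation=cv2.INTER_CUBIC))
print(s['eef_pos'],s['eef_rot'],s['finger_gap'])
```

```text
[510.7386764   11.56833921 302.97796925] [ 3.14104823e+00 -6.94278225e-04  1.47204711e+00] 59.74627472048709
```

View pics/w2b.png

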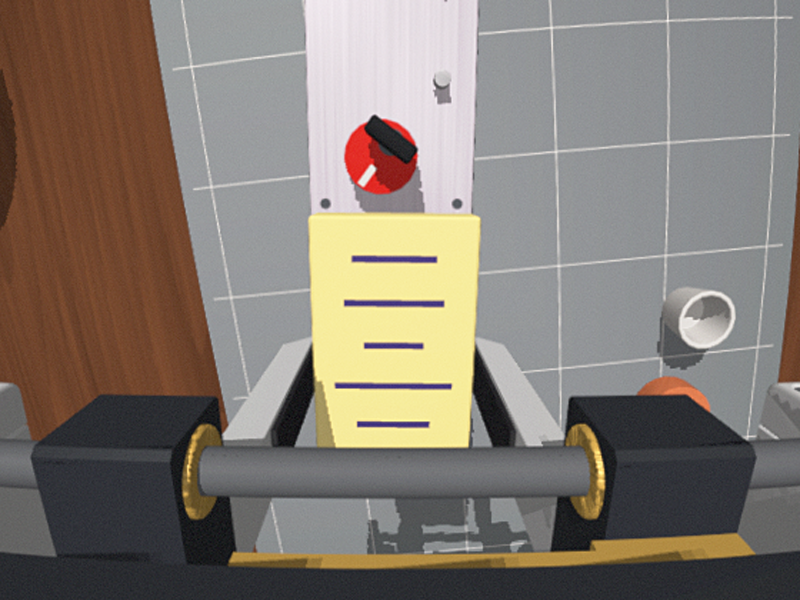

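The plate is held level and straight; its front top edge runs (310,217)–(479,217). The knob is centred near (391,139), the near peg is at (442,78), and the jig's near screws are at (325,203) and (457,203). I'll go on towards the fence for a look at both pegs.

Request:
carry_out(slide=[[0,0.15,0.05],[0,0.3,0.1],[0,0.36,0.12],[0,0.36,0.12],[0,0.36,0.12]], dr=[[0,0,0],[0,0,0],[0,0,0],[0,0,0],[0,0,0]], gripper=[40,40,40,40,40])

```text
clock: 3.95
eef_pos: [511.3, 98.1, 332.2]
eef_rot: [-3.141, 0.0, 1.47]
wrist_force: [1.0, -0.1, -0.9]
finger_gap: 59.7
finger_force: 20.0
```

Run:
```python
from h import *
import pickle
s=read_state();m=camera_model("wrist"); i=camera("wrist")[:,:,::-1]; cv2.imwrite("pics/w3.png",i)
pickle.dump(m,open("w3.pkl","wb"))
cv2.imwrite("pics/w3b.png",cv2.resize(i[0:240,160:480],(800,600),interpolation=cv2.INTER_CUBIC))
print(s['eef_pos'],s['eef_rot'],s['finger_gap'])
```

```text
[511.27238703  98.09566727 332.18697061] [-3.14106769e+00  3.65622808e-04  1.46971355e+00] 59.73081529297375
```

View pics/w3b.png

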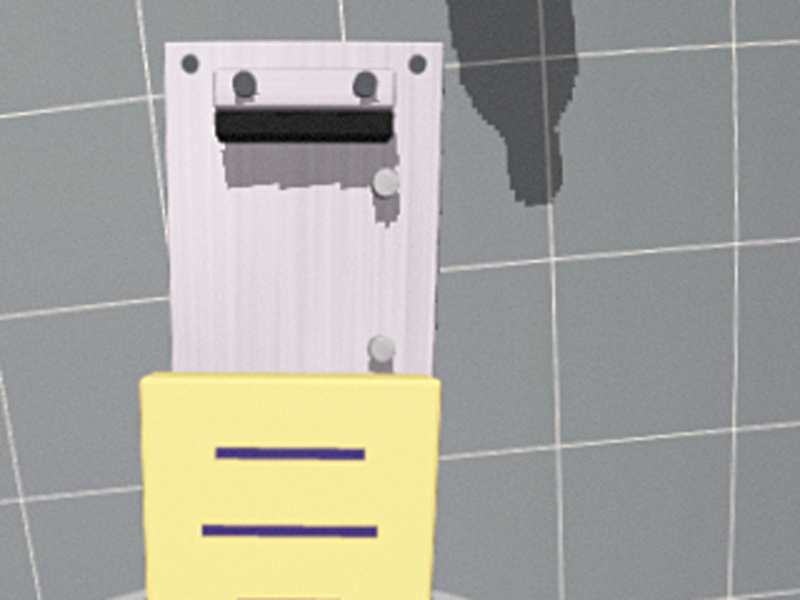

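Pegs' tops are at (386,181) and (381,347) in the crop, the far bed corners at (165,43) and (443,43), and the fence face runs from y≈112 (top) to 142 (foot), x 216–392. The plate's front edge is at y≈374.

Run:
```python
from h import *
import pickle
m2=pickle.load(open("w2.pkl","rb"));m3=pickle.load(open("w3.pkl","rb"))
a=lambda q:np.array(q,float)/800*560
b=lambda q:np.array(q,float)/2.5+[160,0]
print("cam2 pos",-m2['R'].T@m2['t'])
pk=p2w(m3,b([(386,181),(381,347)]),27);print("pegs",pk)
d=pk[0]-pk[1];yaw=np.arctan2(-d[0],d[1]);print(np.linalg.norm(d),"yaw",yaw)
cr=p2w(m3,b([(165,43),(443,43)]),15);sc=p2w(m2,a([(325,203),(457,203)]),15);s3=p2w(m3,b([(190,64),(418,64)]),15)
print("corners",cr,"yaw",np.arctan2((cr[1]-cr[0])[1],(cr[1]-cr[0])[0]),"screws",sc,s3)
w=s3.mean(0)-sc.mean(0);print("yaw screws",np.arctan2(-w[0],w[1]),(s3.mean(0)+sc.mean(0))/2)
pegm=pk.mean(0)
for y in (yaw,-.1):
    R=np.array([[np.cos(y),-np.sin(y)],[np.sin(y),np.cos(y)]])
    o=pegm[:2]-R@[36,0];print("jig origin",o,"cam",o+R@[0,-81])
    L=lambda X:((X[:,:2]-o)@R).round(1).tolist()
    print("knob",L(p2w(m2,a([(391,139)]),73)),"fence top",L(p2w(m3,b([(216,110),(392,110)]),39)),"foot",L(p2w(m3,b([(218,142),(390,142)]),15)), "scr",L(sc),L(s3),"cor",L(cr))
    k=p2w(m2,a([(372,123),(411,155)]),73); e=k[1]-k[0]; print("cam yaw",np.arctan2(e[1],e[0]),"theta",y-np.arctan2(e[1],e[0]))
for m,q,z,tcp,ty in((m2,a([(310,216),(479,216)]),219,(510.74,11.57),1.472),(m3,b([(142,374),(440,374)]),248.2,(511.27,98.1),1.47)):
    e=p2w(m,q,z);t=e.mean(0)[:2]-tcp;print("front edge in plate frame",t@[np.cos(ty-np.pi/2),np.sin(ty-np.pi/2)],t@[-np.sin(ty-np.pi/2),np.cos(ty-np.pi/2)],np.linalg.norm(e[0]-e[1]))
```

```text
cam2 pos [518.63044182  80.61474931 386.2468527 ]
pegs [[567.95511462 218.02396234  27.        ]
 [560.10629983 146.51347733  27.        ]]
71.93992883191645 yaw -0.10931995735298568
corners [[477.48985314 287.90884801  15.        ]
 [599.31463599 275.82218814  15.        ]] yaw -0.09888985295694525 screws [[465.76953053  66.85505939  15.        ]
 [565.88586316  56.95921943  15.        ]] [[487.41435697 277.94481152  15.        ]
 [587.61388896 267.99385296  15.        ]]
yaw screws -0.10238967264791868 [526.67090991 167.43823583  15.        ]
jig origin [528.24560843 186.19640418] cam [519.40831865 105.6799319 ]
knob [[0.9, -82.4]] fence top [[-37.3, 62.1], [36.4, 62.9]] foot [[-38.4, 53.7], [38.6, 54.5]] scr [[-49.1, -125.4], [51.5, -124.4]] [[-50.6, 86.7], [50.1, 87.8]] cor [[-61.5, 95.6], [60.9, 96.8]]
cam yaw -0.7698339306221476 theta 0.6605139732691618
jig origin [528.21055727 185.86272284] cam [520.12405053 105.26738545]
knob [[0.2, -82.1]] fence top [[-36.7, 62.8], [37.0, 62.9]] foot [[-37.9, 54.4], [39.1, 54.5]] scr [[-50.2, -124.6], [50.4, -124.5]] [[-49.8, 87.5], [50.9, 87.7]] cor [[-60.7, 96.5], [61.8, 96.6]]
cam yaw -0.7698339306221476 theta 0.6698339306221476
front edge in plate frame 1.8307874072420214 56.56633489048824 58.41480363786294
front edge in plate frame 1.8724158297928373 57.27377400957966 58.783343055603005
```

Request:
carry_out(slide=[[0.022,0.16,0],[0.046,0.324,-0.03],[0.046,0.324,-0.15],[0.046,0.324,-0.3],[0.046,0.324,-0.45],[0.046,0.324,-0.6],[0.046,0.324,-0.7],[0.046,0.324,-0.77],[0.046,0.324,-0.8],[0.046,0.324,-0.8]], dr=[[0,0,0],[0,0,0],[0,0,0],[0,0,0],[0,0,0],[0,0,0],[0,0,0],[0,0,0],[0,0,0],[0,0,0]], gripper=[40,40,40,40,40,40,40,40,40,40])

```text
clock: 4.83
eef_pos: [522.3, 178.1, 130.8]
eef_rot: [-3.138, 0.001, 1.468]
wrist_force: [-0.8, 0.4, -0.4]
finger_gap: 59.9
finger_force: 20.0
```

Run:
```python
from h import *
s=read_state(); print(s['eef_pos'],s['eef_rot'],s['wrist_force'])
w=camera("wrist")[:,:,::-1]; t=camera("scene")[:,:,::-1]
c=[cv2.resize(w[60:360,80:480],(600,450),interpolation=2),cv2.resize(t[150:270,280:440],(600,450),interpolation=2)]
cv2.imwrite("pics/w4.png",cv2.resize(np.hstack(c),(800,300),interpolation=cv2.INTER_AREA))
```

```text
[522.30113388 178.09336202 130.82480148] [-3.13839240e+00  1.37017175e-03  1.46751418e+00] [-0.80965518  0.43650355 -0.37537302]
```

View pics/w4.png

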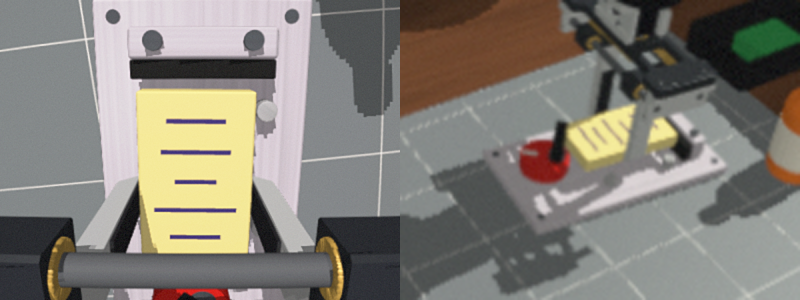

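The plate hangs straight over the bed. Its front edge is short of the black fence face and its right side is just left of the far peg at (266,112), so I can lower it.

Request:
carry_out(slide=[[0,0,-0.02],[0,0,-0.04],[0,0,-0.055],[0,0,-0.062],[0,0,-0.062],[0,0,-0.062]], dr=[[0,0,0],[0,0,0],[0,0,0],[0,0,0],[0,0,0],[0,0,0]], gripper=[40,40,40,40,40,40])

```text
clock: 5.43
eef_pos: [522.7, 179.5, 117.2]
eef_rot: [-3.142, 0.0, 1.469]
wrist_force: [0.3, 0.0, -1.4]
finger_gap: 60.1
finger_force: 20.0
```

Request:
carry_out(slide=[[0,0,-0.004],[0,0,-0.007],[0,0,-0.007],[0.004,0,-0.007],[0.008,-0.001,-0.007],[0.012,-0.001,-0.007],[0.012,-0.001,-0.007]], dr=[[0,0,0],[0,0,0],[0,0,0],[0,0,0],[0,0,0],[0,0,0],[0,0,0]], gripper=[40,40,40,40,40,40,40])

```text
clock: 6.02
eef_pos: [525.8, 179.2, 115.4]
eef_rot: [-3.141, 0.0, 1.469]
wrist_force: [0.4, -0.0, -1.2]
finger_gap: 59.7
finger_force: 20.0
```

Request:
carry_out(slide=[[0.004,0,0],[0.008,-0.001,0],[0.012,-0.001,0],[0.012,-0.001,0]], dr=[[0,0,0],[0,0,0],[0,0,0],[0,0,0]], gripper=[40,40,40,40])

```text
clock: 6.35
eef_pos: [526.9, 179.0, 115.0]
eef_rot: [-3.136, 0.002, 1.469]
wrist_force: [-16.4, -1.2, 9.4]
finger_gap: 60.1
finger_force: 20.0
```

Request:
carry_out(slide=[[-0.004,0,0],[-0.004,0,0],[-0.004,0,-0.001]], dr=[[0,0,0],[0,0,0],[0,0,0]], gripper=[40,40,40])

```text
clock: 6.6
eef_pos: [526.6, 179.0, 115.0]
eef_rot: [-3.138, 0.001, 1.469]
wrist_force: [-11.9, -0.7, 8.9]
finger_gap: 59.6
finger_force: 20.0
```

Request:
carry_out(slide=[[0,0,0],[0,0,0],[0,0,0],[0,0,0]], dr=[[0,0,0],[0,0,0],[0,0,0],[0,0,0]], gripper=[70,70,70,70])

```text
clock: 6.93
eef_pos: [527.9, 179.0, 115.3]
eef_rot: [3.141, -0.0, 1.469]
wrist_force: [-0.3, -0.1, 0.2]
finger_gap: 65.7
finger_force: 0.0
```

Run:
```python
from h import *
s=read_state(); print(s['eef_pos'],s['eef_rot'],s['wrist_force'],s['finger_gap'])
w=camera("wrist")[:,:,::-1]
cv2.imwrite("pics/w5.png",cv2.resize(w[50:350,100:440],(680,600),interpolation=2))
```

```text
[527.86658928 179.02546327 115.27898886] [ 3.14104817e+00 -2.00737789e-04  1.46885030e+00] [-0.26191955 -0.08504274  0.18301267] 65.70388434032544
```

View pics/w5.png

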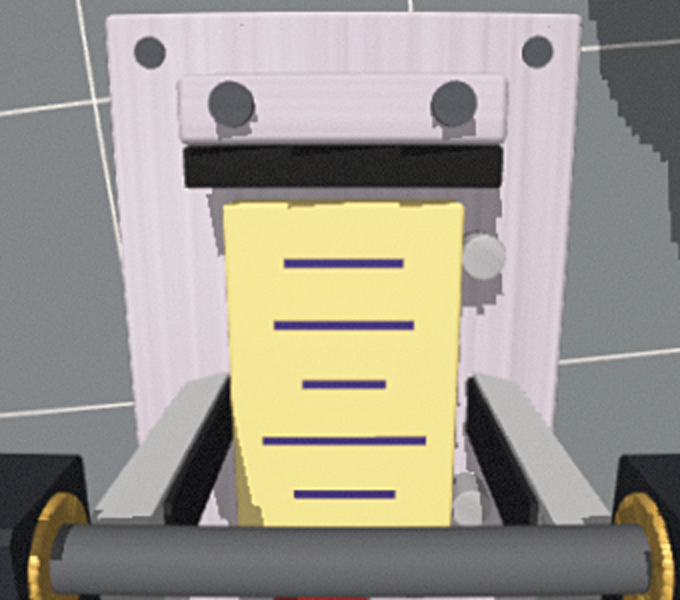

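The plate lies flat with its side against the far peg (482,255) and near peg (467,505), a few mm short of the fence. Next I go to the knob.

Request:
carry_out(slide=[[0,0,0.1],[0,0,0.25],[-0.01,-0.05,0.4],[-0.016,-0.15,0.44],[-0.032,-0.295,0.44],[-0.032,-0.295,0.44],[-0.032,-0.295,0.44],[-0.032,-0.295,0.44],[-0.032,-0.295,0.44],[-0.032,-0.295,0.44]], dr=[[0,0,0],[0,0,0],[0,0,0.02],[0,0,0.04],[0,0,0.06],[0,0,0.08],[0,0,0.1],[0,0,0.12],[0,0,0.1435],[0,0,0.1435]], gripper=[70,70,70,60,50,50,50,50,50,50])

```text
clock: 7.82
eef_pos: [519.7, 105.2, 225.2]
eef_rot: [3.141, 0.0, 2.378]
wrist_force: [-0.1, 0.4, 0.7]
finger_gap: 46.7
finger_force: 0.0
```

Run:
```python
from h import *
s=read_state(); m=camera_model("wrist");print(s['eef_pos'],s['eef_rot'],s['joints'],s['wrist_force'],s['moment'])
w=camera("wrist")[:,:,::-1]
cv2.imwrite("pics/w6.png",w[0:420,0:560]); print(w2p(m,[519.5,105.2,73]),w2p(m,[s['eef_pos'][0],s['eef_pos'][1],73]))
```

```text
[519.70766085 105.15955942 225.24675341] [3.14136334e+00 1.88522240e-04 2.37802690e+00] [ 1.30568927e-01  3.33772383e-01  1.66595074e+00 -3.72674508e-06
  1.14157269e+00 -6.76660121e-01] [-0.12998189  0.35174651  0.66019633] [ 0.01979399 -0.09073062  0.00228725]
[[274.63027644 220.81292534]] [[274.78719554 221.04739539]]
```

View pics/w6.png

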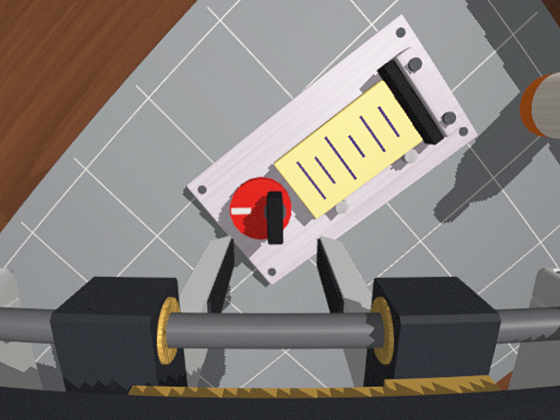

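The knob's bar is upright in the picture at (275,218), midway between the fingers and on the predicted point, so I descend and close.

Request:
carry_out(slide=[[0,0,-0.12],[0,0,-0.22],[0,0,-0.29],[0,0,-0.325],[0,0,-0.336],[0,0,-0.336],[0,0,-0.336],[0,0,-0.336],[0,0,-0.336],[0,0,-0.336]], dr=[[0,0,0],[0,0,0],[0,0,0],[0,0,0],[0,0,0],[0,0,0],[0,0,0],[0,0,0],[0,0,0],[0,0,0]], gripper=[50,50,50,50,50,40,30,20,12,5], newtons=15)

```text
clock: 8.7
eef_pos: [519.8, 105.2, 141.8]
eef_rot: [3.141, 0.001, 2.371]
wrist_force: [-6.7, -7.5, 4.2]
finger_gap: 16.8
finger_force: 7.0
```

Request:
carry_out(slide=[[0,0,0],[0,0,0],[0,0,0],[0,0,0]], dr=[[0,0,0],[0,0,0],[0,0,0],[0,0,0]], gripper=[5,5,5,5], newtons=60)

```text
clock: 9.03
eef_pos: [519.7, 105.1, 142.0]
eef_rot: [-3.141, 0.001, 2.371]
wrist_force: [-5.4, -3.6, 10.6]
finger_gap: 11.4
finger_force: 141.4
```

```bash
cat > st.py <<'E'
from h import *
s=read_state(); y=s['eef_rot'][2]; print(s['clock'],s['eef_pos'].round(2),s['eef_rot'].round(4),s['wrist_force'].round(1),s['moment'].round(3),round(s['finger_gap'],1),s['joints'][5].round(3))
f=s['wrist_force'];print("along closing line",f[0]*np.cos(y-np.pi/2)+f[1]*np.sin(y-np.pi/2))
E
python3 st.py
```

```text
9.0333 [519.68 105.06 141.98] [-3.1414e+00  5.0000e-04  2.3709e+00] [-5.4 -3.6 10.6] [-0.664  0.9    0.293] 11.4 -0.669
along closing line -6.305236720422503
```

Request:
carry_out(slide=[[0,0,0],[0,0,0],[0,0,0],[0,0,0],[0,0,0],[0,0,0],[0,0,0],[0,0,0],[0,0,0],[0,0,0]], dr=[[0,0,-0.006],[0,0,-0.014],[0,0,-0.022],[0,0,-0.03],[0,0,-0.038],[0,0,-0.046],[0,0,-0.054],[0,0,-0.06],[0,0,-0.06],[0,0,-0.06]], gripper=[5,5,5,5,5,5,5,5,5,5])

```text
clock: 9.87
eef_pos: [519.4, 104.9, 142.0]
eef_rot: [-3.141, 0.0, 1.993]
wrist_force: [-7.2, -6.6, 13.3]
finger_gap: 11.4
finger_force: 141.5
```

```bash
python3 st.py
```

```text
9.8667 [519.4  104.88 141.98] [-3.1406e+00  5.0000e-04  1.9934e+00] [-7.2 -6.6 13.3] [-1.001  1.528  0.058] 11.4 -0.292
along closing line -9.29258380916419
```

Request:
carry_out(slide=[[-0.001,-0.001,0.003],[-0.002,-0.002,0.004],[-0.002,-0.002,0.004],[-0.002,-0.002,0.004],[-0.002,-0.002,0.004]], dr=[[0,0,-0.002],[0,0,-0.007],[0,0,-0.012],[0,0,-0.017],[0,0,-0.022]], gripper=[5,5,5,5,5])

```text
clock: 10.28
eef_pos: [519.1, 104.7, 142.1]
eef_rot: [-3.141, 0.0, 1.854]
wrist_force: [-0.6, -1.8, -0.0]
finger_gap: 11.7
finger_force: 139.3
```

```bash
python3 st.py
```

```text
10.2833 [519.09 104.66 142.11] [-3.1413e+00  2.0000e-04  1.8539e+00] [-0.6 -1.8 -0. ] [-0.402  0.193  0.294] 11.7 -0.153
along closing line -1.0531900813903055
```

Request:
carry_out(slide=[[0,0,0],[0,0,0],[0,0,0],[0,0,0]], dr=[[0,0,-0.005],[0,0,-0.01],[0,0,-0.015],[0,0,-0.02]], gripper=[5,5,5,5])

```text
clock: 10.62
eef_pos: [519.0, 104.6, 142.1]
eef_rot: [-3.141, 0.0, 1.728]
wrist_force: [-1.4, -2.0, 0.6]
finger_gap: 11.4
finger_force: 139.3
```

```bash
python3 st.py
```

```text
10.6167 [518.96 104.62 142.09] [-3.1409e+00  2.0000e-04  1.7283e+00] [-1.4 -2.   0.6] [-0.389  0.429  0.356] 11.4 -0.027
along closing line -1.7281298400931613
```

Request:
carry_out(slide=[[0,0,0],[0,0,0],[0,0,0]], dr=[[0,0,-0.004],[0,0,-0.008],[0,0,-0.012]], gripper=[5,5,5])

```text
clock: 10.87
eef_pos: [518.9, 104.6, 142.1]
eef_rot: [-3.141, 0.0, 1.653]
wrist_force: [-3.0, -2.3, 0.8]
finger_gap: 11.4
finger_force: 139.3
```

```bash
python3 st.py
```

```text
10.8667 [518.92 104.61 142.13] [-3.1408e+00  4.0000e-04  1.6532e+00] [-3.  -2.3  0.8] [-0.314  0.566  0.328] 11.4 0.048
along closing line -3.212530121610147
```

Request:
carry_out(slide=[[0,0,0],[0,0,0],[0,0,0]], dr=[[0,0,-0.004],[0,0,-0.008],[0,0,-0.012]], gripper=[5,5,5])

```text
clock: 11.12
eef_pos: [518.8, 104.6, 142.1]
eef_rot: [-3.141, 0.0, 1.578]
wrist_force: [-3.0, -2.3, 1.9]
finger_gap: 11.8
finger_force: 139.3
```

```bash
python3 st.py
```

```text
11.1167 [518.84 104.62 142.11] [-3.1405e+00  4.0000e-04  1.5778e+00] [-3.  -2.3  1.9] [-0.354  0.65   0.314] 11.8 0.123
along closing line -2.9965205098871
```

Request:
carry_out(slide=[[0,0,0],[0,0,0],[0,0,0]], dr=[[0,0,-0.004],[0,0,-0.008],[0,0,-0.012]], gripper=[5,5,5])

```text
clock: 11.37
eef_pos: [518.8, 104.6, 142.1]
eef_rot: [-3.14, 0.001, 1.503]
wrist_force: [-3.2, -3.6, 2.3]
finger_gap: 11.5
finger_force: 139.3
```

```bash
python3 st.py
```

```text
11.3667 [518.76 104.63 142.11] [-3.1403e+00  5.0000e-04  1.5025e+00] [-3.2 -3.6  2.3] [-0.461  0.839  0.374] 11.5 0.198
along closing line -2.943466467498519
```

Request:
carry_out(slide=[[0,0,0],[0,0,0]], dr=[[0,0,-0.004],[0,0,-0.008]], gripper=[5,5])

```text
clock: 11.53
eef_pos: [518.7, 104.6, 142.1]
eef_rot: [-3.14, 0.001, 1.452]
wrist_force: [-3.8, -3.5, 2.3]
finger_gap: 11.5
finger_force: 138.5
```

```bash
python3 st.py
```

```text
11.5333 [518.7  104.57 142.11] [-3.1402e+00  8.0000e-04  1.4525e+00] [-3.8 -3.5  2.3] [-0.418  0.954  0.567] 11.5 0.248
along closing line -3.34273528946028
```

Request:
carry_out(slide=[[0,0,0],[0,0,0]], dr=[[0,0,-0.004],[0,0,-0.008]], gripper=[5,5])

```text
clock: 11.7
eef_pos: [518.7, 104.6, 142.1]
eef_rot: [-3.14, 0.001, 1.403]
wrist_force: [-5.8, -3.3, 3.6]
finger_gap: 11.2
finger_force: 137.9
```

```bash
python3 st.py
```

```text
11.7 [518.65 104.59 142.14] [-3.1401e+00  1.0000e-03  1.4026e+00] [-5.8 -3.3  3.6] [-0.478  1.121  0.781] 11.2 0.299
along closing line -5.137504032597399
```

Request:
carry_out(slide=[[0,0,0],[0,0,0]], dr=[[0,0,-0.002],[0,0,-0.005]], gripper=[5,5])

```text
clock: 11.87
eef_pos: [518.6, 104.6, 142.1]
eef_rot: [-3.14, 0.001, 1.372]
wrist_force: [-6.8, -4.3, 4.3]
finger_gap: 11.4
finger_force: 136.7
```

```bash
python3 st.py
```

```text
11.8667 [518.58 104.58 142.14] [-3.1399e+00  1.2000e-03  1.3720e+00] [-6.8 -4.3  4.3] [-0.413  1.153  0.879] 11.4 0.329
along closing line -5.800937484108857
```

Request:
carry_out(slide=[[0,0,0],[0,0,0],[0,0,0],[0,0,0],[0,0,0],[0,0,0]], dr=[[0,0,0],[0,0,0],[0,0,0],[0,0,0],[0,0,0],[0,0,0]], gripper=[14,20,30,40,50,50])

```text
clock: 12.37
eef_pos: [519.0, 104.8, 142.0]
eef_rot: [-3.141, 0.0, 1.371]
wrist_force: [-1.4, 0.4, -0.1]
finger_gap: 42.1
finger_force: 0.0
```

Request:
carry_out(slide=[[0,0,0.08],[0,0,0.2],[0,-0.1,0.35],[0,-0.25,0.5],[0,-0.4,0.6],[0,-0.4,0.6],[0,-0.4,0.6]], dr=[[0,0,0],[0,0,0],[0,0,0],[0,0,0],[0,0,0],[0,0,0],[0,0,0]], gripper=[50,50,50,50,50,50,50])

```text
clock: 12.95
eef_pos: [519.6, 2.4, 294.8]
eef_rot: [3.137, -0.0, 1.369]
wrist_force: [0.7, 0.3, 0.4]
finger_gap: 47.2
finger_force: 0.0
```

```bash
python3 st.py
python3 - <<'E'
from h import *
w=camera("wrist")[:,:,::-1]; t=camera("top")[:,:,::-1]
cv2.imwrite("pics/w7.png",np.vstack([cv2.resize(w[0:210,140:420],(800,600),interpolation=2)]))
m=camera_model("wrist");np.save("m7.npy",m,allow_pickle=True)
E
```

```text
12.95 [519.6    2.4  294.82] [ 3.1373e+00 -3.0000e-04  1.3688e+00] [0.7 0.3 0.4] [ 0.01  -0.141 -0.032] 47.2 0.136
along closing line 0.6205952255579525
```

View pics/w7.png

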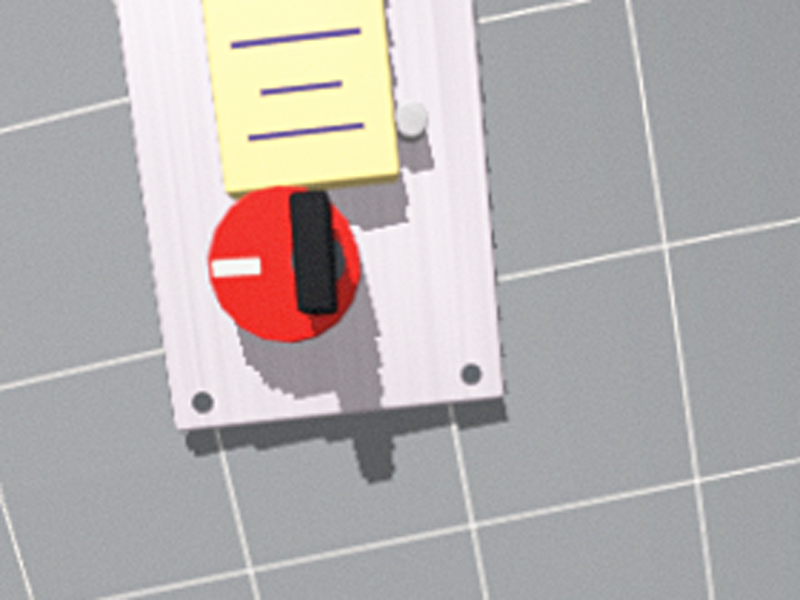

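The lobe touches the plate end at about (280,188), the near peg (411,120) is against the plate's side, and the arm is clear.

```bash
python3 -c "
from cell import *
print(sign_off())"
```

```text
the job is handed in; nothing more can be done
None
```

The plate lies flat in the jig against both pegs, clamped to the fence with roughly 15 N (estimated from the turning torque, not measured directly); the arm is clear and the job is handed in.

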